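# Probe-check rails and flanges, then sort them into trays

### The arm

A 7-joint arm with a two-finger parallel gripper is mounted at the origin on the work surface. World frame = base frame: x ahead of the robot, y to its left, z up, the work surface at z = 0. Lengths are in m, angles in rad, forces in N, time in s.
With the tool pointing down it reaches from about 0.4 to 0.85 m from the base axis. Payload 10.4 kg.
Tool frame: the origin (TCP) lies where the fingers leave the gripper's body, on its centre line; the fingertips stand 73 mm ahead of it and the grasp point (between the pads) lies 54 mm ahead of it; z points along the fingers, y is the line along which they close (so a half turn about z gives the same grasp; the last joint's range is limited). The gripper opens to 85 mm and grips with 20 to 120 N. Pads are 22 mm wide; open, the fingers measure 114 mm over their backs; the gripper's body (76 mm by 85 mm) begins 54 mm behind the grasp point. The pads swing forward as they close: fully open they stand 13 mm farther back than shut.
Start: joints at [-1.136, 0.332, -0.065, 1.46, 0.022, 1.35, -0.088], TCP at [0.276, 0.561, 0.304] pointing down, gripper open.
Joint ranges: [-2.6, 2.6], [-0.5, 2.12], [-1.47, 1.34], [0.16, 2.42], [-1.27, 4.41], [0.06, 2.06], [-2.6, 2.6]. Speed limits (rad/s): [2.22, 2.22, 2.79, 2.79, 3.14, 3.14, 3.14].

### API

Orientations are given as [roll, pitch, yaw] about the fixed x, y, z axes, in that order (R = Rz(yaw) Ry(pitch) Rx(roll)).
In Python, from rig import reach, move_straight, move_joints, set_gripper, pause, inverse_kinematics, grab_frame, PlanningError, hand_in, get_time_s, get_joint_pos, get_qvel, get_joint_torque, get_tool_pos, get_orientation, get_contact_force, get_moment, get_opening, get_gripper_force gives the robot as it stands. Calls block until the motion is done:
- reach(position, orientation): joint-space move of the TCP to a pose.
- move_straight(position, max_speed=0.15, frame=None, stop_force=None): straight line of the TCP; frame=None keeps the orientation; max_speed is the mean speed in m/s. With stop_force (N) it stops when the force on the tool has changed by that much, and returns True; else False.
- move_joints(angles): joint-space move.
- set_gripper(opening, grip_force=None): finger opening in m; grip_force is the grip in N (None keeps the last); returns when the fingers have stopped.
- pause(seconds).
- inverse_kinematics(position, orientation): joint angles nearest the present ones, or None.
- grab_frame(name): name is "scene" or "top" or "wrist"; returns a dict with "frame" (480x640x3 uint8, blue, green, red), "fov_y" (degrees; the focal length in pixels is half the picture's height over the tangent of half this angle, whatever the lens; pixels are square), "cx", "cy" (the principal point, pixels), "k1" (the pictures are not rectified: a ray, as slopes to the right and down, at radius r is drawn at 1 + k1 r^2 times it, then the intrinsics apply), "R" (3x3) and "t" (3): a world point X has camera coordinates R X + t. Camera axes: x right, y down, z forward; pixel columns grow to the right and rows downward; lengths in m; the calibration is good to about 2 mm. A picture is of the moment at which its call begins. There is no depth.
A pose or a line that the arm cannot do raises PlanningError and nothing moves.
- hand_in(): hands the job in; it is judged then, once.
Readings, each from a call of its own:
- get_time_s(): time.
- get_joint_pos(): joint angles.
- get_qvel(): joint speeds.
- get_joint_torque(): joint torques, N m.
- get_tool_pos(): TCP position.
- get_orientation(): TCP orientation.
- get_contact_force(): force on the tool from outside, world axes, zero at the start.
- get_moment(): the same for the moment, N m.
- get_opening(): finger opening in m.
- get_gripper_force(): force on a finger pad.
Only numpy, scipy, OpenCV 4.12 (cv2) and the standard library are available. Lean on these libraries where they do the work, as an engineer would, in place of code of your own. Each camera call takes 0.05 s, during which the arm holds its last target. There are 200 camera calls.

### The job

Take the probe from its stand and touch its tip lightly, about half a second each time, onto the brass pads: first the zero block on the stand's foot, then each part present where it lies on the bench (rails from longest to shortest, big flange, small flange), then the zero block again. Hang the probe back in its stand, and only then sort the parts, rails into the oblong tray and flanges into the square one, each laid (not dropped) flat on the tray floor, pad up, none on another. Leave the screw box and the yellow roll alone.

Things in the scene. Friction and masses are not known exactly. Their poses are not given: they have to be found in the camera images.
- probe: grey hand probe, 142 mm long, hanging tip down in its stand at the start. Origin at the tip's end, z up along the probe: a slim steel point (6 mm wide at the end, widening to 27 mm at z = 74 mm), a black round collar (diameter 42 mm, z = 74 to 82 mm), then a square handle 26 x 26 mm (z = 82 to 142 mm, sides along the probe's x and y)
- probe_tip (a point): the end of the probe's steel tip (flat, 6 mm wide), same point as the probe's origin
- stand: fixed grey probe stand, 74 x 74 mm, 80 mm high, top plate with a 30 mm hole in its middle on two side cheeks; origin at the centre of its underside, z up. The probe hangs by its collar on the top plate, its tip then 6 mm above the bench. A foot runs out from its -x side and carries a steel zero block 30 x 30 mm, its centre 70 mm from the hole's axis, so between the hole and the robot
- zero_point (a point): the stand's zero point: top centre of a round brass pad (diameter 16 mm, 2 mm proud) on the zero block, 32 mm above the bench, at x = -70 mm in the stand's frame
- long_rail: long rail: loose dark steel block, 120 x 30 x 24 mm high, the long one of up to three rails; origin at the centre of its underside, x along its length, z up. May be absent.
- long_rail_point (a point): its test point: top centre of a round brass pad (diameter 16 mm, 2 mm proud of the top face, so 26 mm above the underside) on the centre line, 42 mm from the middle towards +x
- middle_rail: middle rail: loose dark steel block, 92 x 30 x 24 mm high, the middle one of up to three rails; origin at the centre of its underside, x along its length, z up. May be absent.
- middle_rail_point (a point): its test point: top centre of a round brass pad (diameter 16 mm, 2 mm proud of the top face, so 26 mm above the underside) on the centre line, 28 mm from the middle towards +x
- short_rail: short rail: loose dark steel block, 64 x 30 x 24 mm high, the short one of up to three rails; origin at the centre of its underside, x along its length, z up. May be absent.
- short_rail_point (a point): its test point: top centre of a round brass pad (diameter 16 mm, 2 mm proud of the top face, so 26 mm above the underside) on the centre line, 16 mm from the middle towards +x
- big_flange: big flange: loose aluminium disc of diameter 80 mm, 10 mm thick, with a round hub of diameter 32 mm standing on it, 38 mm high in all with the brass pad; origin at the centre of its underside, z up along the hub. May be absent.
- big_flange_point (a point): its test point: top centre of a brass pad (diameter 16 mm, 2 mm proud) in the middle of the hub's top, 38 mm above the underside
- small_flange: small flange: loose aluminium disc of diameter 60 mm, 10 mm thick, with a round hub of diameter 26 mm standing on it, 34 mm high in all with the brass pad; origin at the centre of its underside, z up along the hub. May be absent.
- small_flange_point (a point): its test point: top centre of a brass pad (diameter 16 mm, 2 mm proud) in the middle of the hub's top, 34 mm above the underside
- oblong_tray: fixed blue oblong tray, outside 236 (x) x 156 (y) x 42 mm high, walls 6 mm, floor 6 mm thick; origin at the centre of its underside
- square_tray: fixed blue square tray, outside 160 x 160 x 42 mm high, walls 6 mm, floor 6 mm thick; origin at the centre of its underside
- screw_box: bystander: grey open box of screws, 80 x 60 x 36 mm, beyond the parts
- tape: bystander: yellow roll, diameter 70 mm, 25 mm high, lying flat beyond the parts

How it is judged:
By the outcome, as a careful person would: the job done as asked, in the order asked, and still so for the second after the job is handed in, with the robot touching nothing.
Of long_rail, middle_rail, short_rail, big_flange, small_flange only 3 to 5 are there at a start; the rules pass over those that are not, and their reading is None.
At some moment in a run one of long_rail, middle_rail, short_rail, big_flange, small_flange may be knocked a few centimetres aside while the robot is not near it.
It also fails if it takes over 210 s, if anything falls off the work surface, if the arm or the gripper's body presses on something with over 40 N, if the wrist force passes 120 N, or if a joint passes its speed limit or range.

## Working session

There is one attempt and no reset: what is moved stays moved. The work goes in short steps, each a Python script; the robot and the scene stay as the last script left them, time stands still between calls to the robot, and variables do not carry over. Pictures are saved under pics/ and viewed, at most 14 in all, crops included, and the job is handed in when it is done.

```bash
ls; mkdir -p pics
python3 - <<'E'
from rig import *
import cv2
for n in ("scene","top","wrist"):
    f=grab_frame(n); cv2.imwrite(f"pics/{n}0.png",f["frame"])
    print(n,f["fov_y"],f["cx"],f["cy"],f["k1"],f["R"],f["t"])
print(get_time_s(),get_tool_pos(),get_orientation())
E
```

```text
pics
scene 44.17680926091369 317.9810429145966 248.24499983846624 -0.15409822818038757 [[-0.80754258  0.58980664 -0.00176684]
 [ 0.51365092  0.70179418 -0.49360679]
 [-0.2898926  -0.39951603 -0.8696834 ]] [ 0.47169627 -0.2776533   1.40511687]
top 54.10346662431669 325.2684092433494 240.7124989742372 -0.05166472873739239 [[-0.00530461 -0.99996979  0.00568188]
 [-0.98891381  0.0044026  -0.14842539]
 [ 0.14839589 -0.00640622 -0.98890729]] [4.41238558e-04 5.86024163e-01 9.58940378e-01]
wrist 67.56700184635355 320.27709072816276 245.67922832619166 -0.02186657358300761 [[ 0.44239026  0.89681982 -0.00225124]
 [ 0.86228959 -0.42466436  0.27589283]
 [ 0.24647014 -0.12399352 -0.96118577]] [-0.62319337 -0.03611153  0.37921162]
0.15 [0.27614079 0.56047745 0.30331644] [-3.14052478e+00  2.68280106e-05  2.68379239e+00]
```

View pics/top0.png

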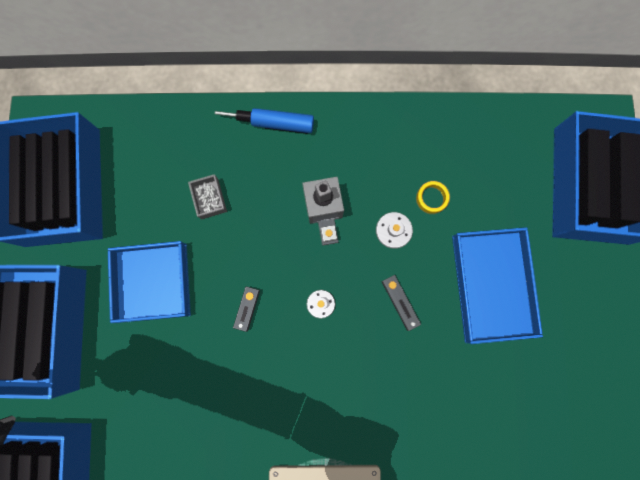

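View pics/scene0.png

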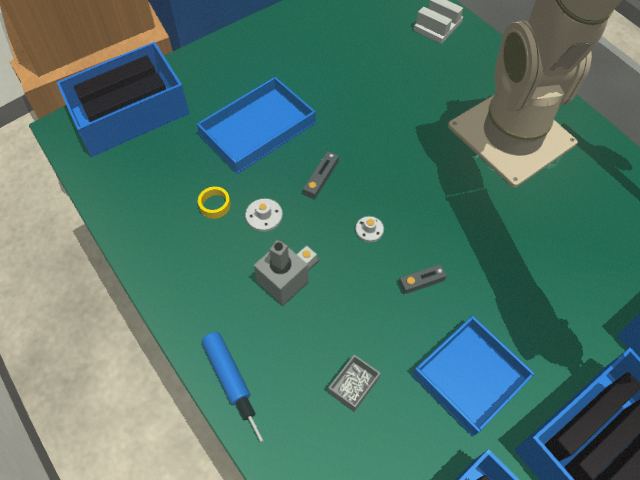

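Top view: square tray (148,282), oblong tray (497,286), stand (323,198) with zero pad (329,233). Two rails with pads at (249,296) and (392,285), big flange (396,229), small flange (321,304). The scene view shows the same four parts. Next: triangulate.

```bash
cat > h.py <<'E'
from rig import *
import cv2, numpy as np
def K(f):
    F=240/np.tan(np.radians(f["fov_y"])/2); return np.array([[F,0,f["cx"]],[0,F,f["cy"]],[0,0,1]])
def rays(f,px):
    px=np.array(px,float).reshape(-1,1,2)
    u=cv2.undistortPointsIter(px,K(f),np.array([f["k1"],0,0,0,0]),None,None,(3,50,1e-10)).reshape(-1,2)
    d=np.c_[u,np.ones(len(u))]@f["R"]
    return -f["R"].T@f["t"], d/np.linalg.norm(d,axis=1)[:,None]
def proj(f,X):
    return cv2.projectPoints(np.array(X,float).reshape(-1,3),cv2.Rodrigues(f["R"])[0],f["t"],K(f),np.array([f["k1"],0,0,0,0]))[0].reshape(-1,2)
def onplane(f,px,z):
    o,d=rays(f,px); return o+d*((z-o[2])/d[:,2])[:,None]
def tri(fs,pxs):
    A=np.zeros((3,3));b=np.zeros(3);L=[]
    for f,p in zip(fs,pxs):
        o,d=rays(f,p);d=d[0];M=np.eye(3)-np.outer(d,d);A+=M;b+=M@o;L.append((o,M))
    X=np.linalg.solve(A,b); return X,max(np.linalg.norm(M@(X-o)) for o,M in L)
def blobs(m,amin,amax=1e9):
    n,_,s,c=cv2.connectedComponentsWithStats(m.astype(np.uint8))
    return [(c[i],s[i]) for i in range(1,n) if amin<=s[i,4]<=amax]
def pads(f,amin=20,amax=1e9):
    h=cv2.cvtColor(f["frame"],cv2.COLOR_BGR2HSV)
    m=cv2.inRange(h,(8,110,90),(22,255,255))
    return [(c,s[4]) for c,s in blobs(m,amin,amax) if 0.6<s[2]/s[3]<1.67]
E
python3 - <<'E'
from h import *
T=grab_frame("top");S=grab_frame("scene")
pt=[p for p in pads(T)];ps=[p for p in pads(S)]
print([(c.round(1),a) for c,a in pt]);print([(c.round(1),a) for c,a in ps])
for c,a in pt:
    for d,b in ps:
        X,e=tri([T,S],[c,d])
        if e<0.006 and -.02<X[2]<.08: print(c.round(),d.round(),X.round(4),round(e,4))
for n,f in (("top",T),("scene",S)):
    h=cv2.cvtColor(f["frame"],cv2.COLOR_BGR2HSV)
    m=cv2.inRange(h,(100,120,60),(120,255,255))
    for cs in cv2.findContours(m,cv2.RETR_EXTERNAL,cv2.CHAIN_APPROX_NONE)[0]:
        if cv2.contourArea(cs)>3000:
            q=cv2.approxPolyDP(cv2.convexHull(cs),6,True).reshape(-1,2)
            P=onplane(f,q,.042); print(n,q.tolist(),P[:,:2].round(3).tolist())
# dark rails
h=cv2.cvtColor(T["frame"],cv2.COLOR_BGR2HSV)
print([h[y,x] for x,y in((242,325),(410,318),(323,205),(247,306),(300,250))])
m=((h[...,1]<60)&(h[...,2]<110)).astype(np.uint8)
for cs in cv2.findContours(m,cv2.RETR_EXTERNAL,cv2.CHAIN_APPROX_NONE)[0]:
    if cv2.contourArea(cs)>150:
        r=cv2.minAreaRect(cs); 
        if 180<r[0][0]<450 and r[0][1]>150:
            b=onplane(T,cv2.boxPoints(r),.024); print(r, np.linalg.norm(b[1]-b[0]).round(3),np.linalg.norm(b[2]-b[1]).round(3),b.mean(0).round(3))
w=grab_frame("wrist");tp=np.array(get_tool_pos());
from scipy.spatial.transform import Rotation as Ro
Rt=Ro.from_euler("xyz",get_orientation()).as_matrix()
print("cam in tool",Rt.T@(-w["R"].T@w["t"]-tp), "axes",(w["R"]@Rt).round(3))
E
```

```text
[(array([395.8, 227.4]), np.int32(30)), (array([328.5, 232.5]), np.int32(32)), (array([392.2, 284.6]), np.int32(45)), (array([249.1, 295.9]), np.int32(43)), (array([320.5, 303.5]), np.int32(32))]
[(array([72.8, 39.7]), np.int32(11224)), (array([312.1, 184.6]), np.int32(37)), (array([262.4, 206.3]), np.int32(31)), (array([370.1, 221.7]), np.int32(35)), (array([306. , 253.5]), np.int32(38)), (array([410.5, 280.1]), np.int32(48))]
[396. 227.] [262. 206.] [ 0.6159 -0.1556  0.0377] 0.0008
[328. 232.] [306. 254.] [ 0.6062 -0.01    0.032 ] 0.0006
[392. 285.] [312. 185.] [ 0.493  -0.146   0.0263] 0.0005
[249. 296.] [411. 280.] [0.4706 0.1605 0.0258] 0.0005
[320. 304.] [370. 222.] [0.4537 0.008  0.0338] 0.0005
top [[85, 270], [79, 388], [51, 398], [0, 397], [0, 265]] [[0.525, 0.512], [0.28, 0.51], [0.258, 0.569], [0.259, 0.68], [0.536, 0.703]]
top [[186, 244], [190, 314], [110, 322], [108, 248]] [[0.58, 0.296], [0.432, 0.282], [0.415, 0.451], [0.573, 0.465]]
top [[526, 227], [542, 336], [465, 342], [452, 236]] [[0.614, -0.439], [0.381, -0.458], [0.371, -0.293], [0.595, -0.275]]
top [[77, 112]
[... 1111 characters left out ...]
([ 82, 173,  99], dtype=uint8)]
((400.9810791015625, 302.6864929199219), (56.094539642333984, 14.712469100952148), 62.10273361206055) 0.032 0.119 [ 0.454 -0.164  0.024]
((326.8773498535156, 219.1792755126953), (12.101613998413086, 35.07625198364258), 79.3803482055664) 0.077 0.027 [ 0.637 -0.006  0.024]
((325.5465393066406, 196.6969451904297), (16.762788772583008, 25.21070098876953), 86.18592071533203) 0.056 0.038 [ 0.687 -0.004  0.024]
((205.47061157226562, 194.8823699951172), (32.49977111816406, 24.25356101989746), 75.96376037597656) 0.054 0.075 [0.693 0.262 0.024]
cam in tool [ 0.06962234 -0.00081055 -0.06973741] axes [[-0.     1.     0.001]
 [-0.961 -0.    -0.276]
 [-0.276 -0.001  0.961]]
```

Run:
```python
from h import *
for yaw in (0,np.pi/2,np.pi,-np.pi/2):
    for p in ((.66,-.005,.34),(.68,-.004,.18),(.49,.2,.2)):
        q=inverse_kinematics(p,(np.pi,0,yaw)); print(round(yaw,2),p,None if q is None else np.round(q,2))
for k,p in enumerate(((.62,-.005,.33),(.70,-.005,.33))):
    reach(p,(np.pi,0,np.pi)); f=grab_frame("wrist")
    cv2.imwrite(f"pics/st{k}.png",f["frame"]); np.save(f"st{k}.npy",f,allow_pickle=True)
    print([(c.round(1),a) for c,a in pads(f,60)], get_tool_pos())
print(get_time_s())
a,b=[cv2.imread(f"pics/st{k}.png") for k in (0,1)]
cv2.imwrite("pics/stab.png",cv2.resize(np.hstack([a,b]),(800,300),interpolation=cv2.INTER_AREA))
```

```text
0 (0.66, -0.005, 0.34) [-0.49  0.44  0.62  1.33 -0.25  1.45 -1.46]
0 (0.68, -0.004, 0.18) [-0.46  0.59  0.58  1.47 -0.34  1.18 -1.41]
0 (0.49, 0.2, 0.2) [-0.86  0.21  0.43  1.86 -0.1   1.09 -1.96]
1.57 (0.66, -0.005, 0.34) [-0.46  0.43  0.57  1.33 -0.23  1.45  0.09]
1.57 (0.68, -0.004, 0.18) [-0.44  0.58  0.54  1.47 -0.31  1.18  0.15]
1.57 (0.49, 0.2, 0.2) [-0.76  0.21  0.32  1.86 -0.07  1.09 -0.41]
3.14 (0.66, -0.005, 0.34) [-0.37  0.41  0.44  1.32 -0.17  1.44  1.63]
3.14 (0.68, -0.004, 0.18) [-0.32  0.55  0.36  1.46 -0.2   1.16  1.65]
3.14 (0.49, 0.2, 0.2) [-0.61  0.21  0.15  1.85 -0.03  1.09  1.13]
-1.57 (0.66, -0.005, 0.34) None
-1.57 (0.68, -0.004, 0.18) [ 0.69  0.91 -1.25  1.4   0.86  1.44  2.6 ]
-1.57 (0.49, 0.2, 0.2) [ 0.53  0.5  -1.23  1.8   0.5   1.21  2.29]
[(array([332.3,  34.2]), np.int32(243)), (array([491.2,  57.7]), np.int32(242)), (array([172.1,  82. ]), np.int32(236)), (array([313.3, 199.1]), np.int32(167)), (array([171. , 209.8]), np.int32(173))] [ 0.62003412 -0.00385716  0.32988335]
[(array([313.9, 117.1]), np.int32(198)), (array([162.6, 128.2]), np.int32(217))] [ 0.6998925  -0.00476367  0.32949296]
3.175
```

View pics/stab.png

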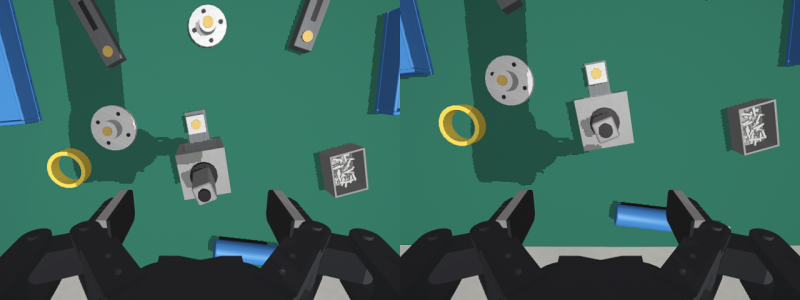

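Left view: stand plate about (325,270) full px, handle top about (328,310), zero pad (313,199). Right view: handle top about (328,207), zero pad (314,117). I'll zoom in on the handle.

Run:
```python
import cv2,numpy as np
a,b=[cv2.imread(f"pics/st{k}.png") for k in (0,1)]
A=cv2.resize(a[225:345,265:385],(400,400),interpolation=cv2.INTER_CUBIC); B=cv2.resize(b[140:260,265:385],(400,400),interpolation=cv2.INTER_CUBIC)
cv2.imwrite("pics/hz.png",np.hstack([A,B]))
```

```text
(no output)
```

View pics/hz.png

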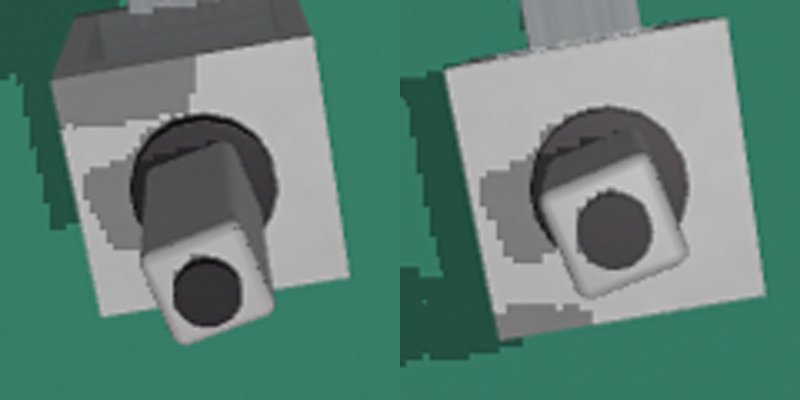

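Handle top (dark disc): (207,293) in the left zoom and (214,230) in the right. Handle corners in the right zoom: (142,195), (246,154), (289,252), (188,298). It's rotated relative to the stand.

Run:
```python
from h import *
F=[np.load(f"st{k}.npy",allow_pickle=True).item() for k in (0,1)]
o=np.array([[265,225],[265,140]])
z=lambda k,p:np.array(p)*.3+o[k]-.35
X,e=tri(F,[z(0,(207,293)),z(1,(214,230))]);print("handle top",X,e)
ang=lambda v:np.degrees(np.arctan2(v[1],v[0]))%90
def sq(k,c,zz):
    P=onplane(F[k],z(k,c),zz)[:,:2];print(P.mean(0).round(4),[round(ang(P[(i+1)%4]-P[i]),1) for i in range(4)],[np.linalg.norm(P[(i+1)%4]-P[i]).round(4) for i in range(4)])
sq(1,[(142,195),(246,154),(289,252),(188,298)],.148)
sq(0,[(140,258),(240,218),(273,305),(185,347)],.148)
sq(1,[(45,70),(325,20),(365,295),(98,340)],.080)
sq(0,[(52,78),(313,36),(349,276),(103,317)],.080)
for a,b in (((313.3,199.1),(313.9,117.1)),): print("zero",tri(F,[a,b]))
Q,e=tri(F,[z(0,(52,78)),z(1,(45,70))]);R,e2=tri(F,[z(0,(313,36)),z(1,(325,20))]);print("plate",Q,e,R,e2)
```

```text
handle top [6.74192965e-01 1.78833714e-04 1.51161603e-01] 4.510890769620357e-05
[0.6738 0.0008] [np.float64(21.5), np.float64(24.5), np.float64(25.1), np.float64(23.6)] [np.float64(0.0234), np.float64(0.0228), np.float64(0.0237), np.float64(0.0242)]
[0.6731 0.0008] [np.float64(23.5), np.float64(20.1), np.float64(28.1), np.float64(24.4)] [np.float64(0.0249), np.float64(0.0232), np.float64(0.0232), np.float64(0.025)]
[6.747e-01 2.000e-04] [np.float64(9.8), np.float64(10.3), np.float64(9.9), np.float64(9.6)] [np.float64(0.0735), np.float64(0.0737), np.float64(0.0744), np.float64(0.0738)]
[6.744e-01 5.000e-04] [np.float64(9.5), np.float64(10.0), np.float64(10.5), np.float64(9.9)] [np.float64(0.0734), np.float64(0.0736), np.float64(0.0735), np.float64(0.0748)]
zero (array([ 0.60562633, -0.01216574,  0.03107112]), np.float64(9.771116206716277e-06))
plate [ 0.64482473 -0.04260727  0.07688061] 0.00016536312187483235 [0.63212564 0.03032051 0.07846111] 0.0001499644949082779
```

Run:
```python
from h import *
yaw=np.radians(113.8); o=(np.pi,0,yaw)
x,y=.6742,.0004
reach((x,y,.30),o); move_straight((x,y,.182),.12)
print(get_tool_pos(),get_contact_force())
set_gripper(.0,60); print("open",get_opening(),get_gripper_force(),get_contact_force())
move_straight((x,y,.20),.05); print(get_contact_force())
move_straight((x,y,.30),.12); print(get_tool_pos(),get_opening(),get_contact_force(),get_time_s())
f=grab_frame("wrist"); cv2.imwrite("pics/held.png",f["frame"]); np.save("held.npy",f,allow_pickle=True)
```

```text
[6.74644282e-01 2.94107082e-04 1.82930567e-01] [ 0.7323125  -0.14306114  0.11119362]
open 0.025490396926430306 59.163326025009155 [-1.35513652 -0.39366577  2.88116871]
[ 0.22907546  0.21378055 -0.87976504]
[6.73878109e-01 4.65836998e-04 2.98979051e-01] 0.025973728247917622 [-0.04701141 -0.62833992 -2.5062862 ] 7.4
```

View pics/held.png

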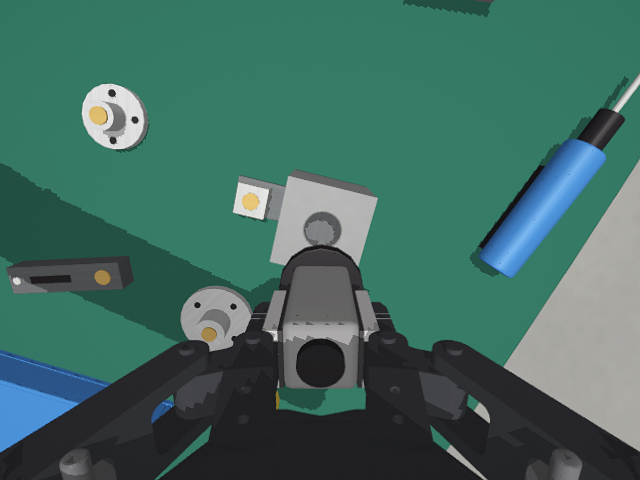

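Wrist view: the probe is held square, handle top at (321,363), and its tip is hidden behind the collar. The stand hole is empty at (322,230), with the zero pad at (250,201). I'll hover over the zero pad and check the tip from the side.

Run:
```python
from h import *
zp=np.array([.6056,-.0118])
move_straight((*zp,.30),.12); move_straight((*zp,.23),.12); print(get_tool_pos())
f=grab_frame("scene"); t=grab_frame("top")
q=proj(f,(*zp,.032))[0]; print(q, pads(t,15,200))
x,y=q.astype(int); A=f["frame"][y-60:y+20,x-50:x+50]
q=proj(t,(*zp,.032))[0]; x,y=q.astype(int); B=t["frame"][y-40:y+40,x-50:x+50]; print(q)
cv2.imwrite("pics/tip.png",cv2.resize(np.hstack([A,B]),None,fx=4,fy=4,interpolation=cv2.INTER_CUBIC))
```

```text
[ 0.6060126  -0.01191007  0.2305585 ]
[306.03694295 252.82167223] [(array([395.90322581, 227.32258065]), np.int32(31)), (array([392.17777778, 284.64444444]), np.int32(45)), (array([249.19148936, 295.76595745]), np.int32(47))]
[329.52356436 232.55186179]
```

View pics/tip.png

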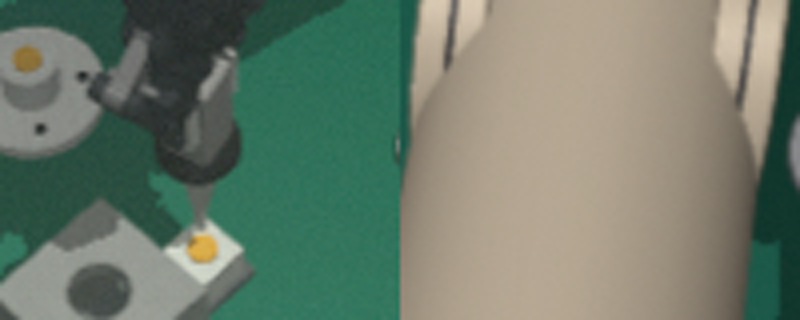

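Left half: tip at about (198,229), right above the brass pad at (202,248). Right half: the top camera's view is blocked by the arm. Touching now.

```bash
cat >> h.py <<'E'
def touch(xy,zhover,off,zpad):
    p=np.array(get_tool_pos())
    if np.linalg.norm(p[:2]-xy)>.004:
        move_straight((p[0],p[1],.29),.15); move_straight((*xy,.29),.15)
    zc=zpad+off
    move_straight((*xy,zc+.010),.12); pause(.2)
    f0=np.array(get_contact_force())
    hit=move_straight((*xy,zc-.006),.015,stop_force=3)
    z=get_tool_pos(); pause(.45); print("hit",hit,"tcp",np.round(z,4),"df",(np.array(get_contact_force())-f0).round(1))
    move_straight((*xy,zc+.012),.05); print("after lift df",(np.array(get_contact_force())-f0).round(1),"t",get_time_s())
    move_straight((*xy,.29),.15)
    return hit,z
E
python3 - <<'E'
from h import *
print(proj(grab_frame("scene"),[(.606,-.0119,.0535),(.606,-.0119,.032)]))
touch(np.array([.6056,-.0118]),None,.178,.032)
E
```

```text
[[305.63896191 247.67730222]
 [305.84896624 252.8882635 ]]
hit True tcp [ 0.6056 -0.0118  0.208 ] df [ 0.2 -1.5  5.8]
after lift df [ 1.2  1.3 -1. ] t 11.1833
```

```bash
cat >> h.py <<'E'
def look(xy,z,r=.06):
    """pads near xy seen by top/scene at plane z"""
    out={}
    for n in ("top","scene"):
        f=grab_frame(n); L=[(np.linalg.norm(P[:2]-xy),a,P,c) for c,a in pads(f,12,120) for P in onplane(f,c,z)]
        L=[l for l in L if l[0]<r]
        if L: d,a,P,c=min(L,key=lambda l:l[0]); out[n]=(P[:2].round(4),int(a))
    return out
E
python3 - <<'E'
from h import *
for nm,xy,z in (("long",(.493,-.146),.026),("mid",(.4706,.1605),.026),("big",(.6159,-.1556),.038),("small",(.4537,.008),.034)):
    print(nm,look(np.array(xy),z))
# hover the long rail from a stand-off, look again there
p=np.array([.493,-.146])
move_straight((*p,.29),.15); print(look(p,.026)); 
f=grab_frame("wrist"); print([(P[:2].round(4),a) for c,a in pads(f,60) for P in onplane(f,c,.026)])
E
```

```text
long {'top': (array([ 0.4927, -0.1456]), 45)}
mid {'top': (array([0.4705, 0.1606]), 47), 'scene': (array([0.4711, 0.1602]), 48)}
big {'top': (array([ 0.5866, -0.1664]), 32), 'scene': (array([ 0.5884, -0.1674]), 29)}
small {'scene': (array([0.4541, 0.0077]), 35)}
{'top': (array([ 0.4924, -0.1448]), 39), 'scene': (array([ 0.4932, -0.1466]), 37)}
[(array([0.4534, 0.008 ]), np.int32(280)), (array([ 0.6077, -0.011 ]), np.int32(252)), (array([ 0.4925, -0.1482]), np.int32(217)), (array([ 0.5916, -0.1723]), np.int32(186))]
```

The big flange has been knocked to about (0.587, -0.167). I'll touch each part, re-locating it just before.

Run:
```python
from h import *
for nm,xy,z in (("long",(.493,-.146),.026),("mid",(.4706,.1605),.026),("big",(.5875,-.167),.038),("small",(.4537,.008),.034)):
    xy=np.array(xy); L=look(xy,z); 
    if L: xy=np.mean([v[0] for v in L.values()],0)
    move_straight((*xy,.29),.15)
    L=look(xy,z,.04); print(nm,xy,L)
    touch(xy,None,.176,z)
zp=np.array([.6056,-.0118])
for nm,xy,z in (("long",(.493,-.146),.026),("mid",(.4706,.1605),.026),("big",(.5875,-.167),.038),("small",(.4537,.008),.034)): print(nm,look(np.array(xy),z))
```

```text
long [ 0.4928 -0.1457] {'top': (array([ 0.4924, -0.1448]), 39), 'scene': (array([ 0.4932, -0.1466]), 37)}
hit True tcp [ 0.4929 -0.1457  0.202 ] df [-0.  -0.8  6.2]
after lift df [-0.7 -0.4  0.3] t 16.65
mid [0.4709 0.1604] {'top': (array([0.4704, 0.1611]), 49), 'scene': (array([0.4713, 0.1602]), 49)}
hit True tcp [0.4709 0.1604 0.2019] df [ 0.5 -1.7  6.7]
after lift df [0.4 0.1 0.5] t 22.2583
big [ 0.58745 -0.1668 ] {'top': (array([ 0.5866, -0.1664]), 32), 'scene': (array([ 0.5883, -0.1672]), 30)}
hit True tcp [ 0.5875 -0.1668  0.214 ] df [ 0.1 -0.5  7. ]
after lift df [-1.  -0.1  1.2] t 28.0417
small [0.4537 0.008 ] {'scene': (array([0.4541, 0.0077]), 35)}
hit True tcp [0.4537 0.008  0.2099] df [0.6 0.5 6.3]
after lift df [-0.1  0.4 -0.2] t 32.9167
long {'top': (array([ 0.4927, -0.1456]), 45), 'scene': (array([ 0.4935, -0.1469]), 34)}
mid {'top': (array([0.4705, 0.1606]), 47), 'scene': (array([0.4711, 0.1602]), 48)}
big {'top': (array([ 0.5866, -0.1664]), 32), 'scene': (array([ 0.5883, -0.1672]), 30)}
small {'scene': (array([0.4541, 0.0077]), 35)}
```

Run:
```python
from h import *
touch(np.array([.6056,-.0118]),None,.176,.032)
x,y=.6743,.0004
move_straight((x,y,.29),.15); pause(.3)
print(move_straight((x,y,.1835),.08,stop_force=10),get_tool_pos(),get_contact_force())
```

```text
hit True tcp [ 0.6056 -0.0118  0.208 ] df [ 0.4 -1.1  6.2]
after lift df [ 0.2 -1.8  0.1] t 37.85
False [6.74551053e-01 3.20545419e-04 1.84091674e-01] [ 1.03519337  0.68027434 -0.07079177]
```

Run:
```python
from h import *
set_gripper(.085); pause(.3); p=get_tool_pos(); move_straight((.6745,.0003,.30),.15); print(get_contact_force())
o=(np.pi,0,np.pi); im=[]
for k,p in enumerate(((.47,.15,.33),(.44,.13,.33),(.49,-.15,.33),(.46,-.17,.33))):
    reach(p,o); f=grab_frame("wrist"); np.save(f"r{k}.npy",f,allow_pickle=True); im.append(f["frame"])
    print(k,[(c.round(1),a,P[:2].round(4)) for c,a in pads(f,60) for P in onplane(f,c,.026)])
s=grab_frame("scene"); np.save("sc.npy",s,allow_pickle=True)
x,y=proj(s,(.6745,0,.09))[0].astype(int); 
print(get_time_s())
cv2.imwrite("pics/hung.png",cv2.resize(s["frame"][y-50:y+50,x-60:x+60],(480,400),interpolation=cv2.INTER_CUBIC))
cv2.imwrite("pics/rails.png",cv2.resize(np.hstack([im[0],im[2]]),(800,300),interpolation=cv2.INTER_AREA))
```

```text
[-0.10174619  0.04479516 -0.97112927]
0 [(array([181.9, 197.3]), np.int32(170), array([0.4546, 0.0031])), (array([329.9, 211.4]), np.int32(175), array([0.4702, 0.158 ])), (array([ 48.3, 232.8]), np.int32(174), array([ 0.4922, -0.148 ])), (array([ 40.6, 317. ]), np.int32(137), array([ 0.5934, -0.1794]))]
1 [(array([204.8, 226.3]), np.int32(169), array([0.4553, 0.0037])), (array([348.9, 239.2]), np.int32(165), array([0.4702, 0.1581])), (array([ 72.2, 259.5]), np.int32(162), array([ 0.4922, -0.1479])), (array([ 64. , 340.8]), np.int32(127), array([ 0.5939, -0.1784]))]
2 [(array([474. , 177.6]), np.int32(179), array([0.4541, 0.0089])), (array([611.2, 194.1]), np.int32(188), array([0.4704, 0.1572])), (array([321.2, 213.8]), np.int32(176), array([ 0.4923, -0.1487])), (array([302.2, 300.9]), np.int32(140), array([ 0.5926, -0.1701]))]
3 [(array([490. , 207.4]), np.int32(172), array([0.4548, 0.0089])), (array([623.1, 221.8]), np.int32(170), array([0.4702, 0.1569])), (array([340.6, 241.5]), np.int32(164), array([ 0.4922, -0.1487])), (array([321.2, 325.7]), np.int32(133), array([ 0.5935, -0.1696]))]
45.5833
```

View pics/hung.png

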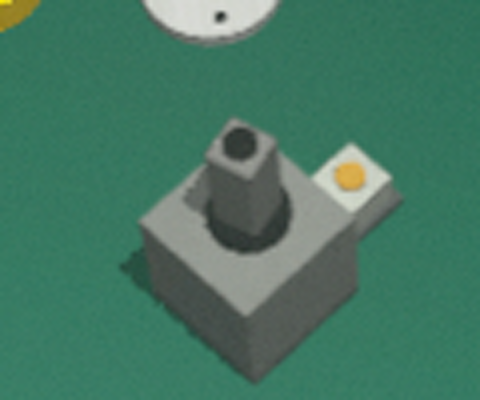

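View pics/rails.png

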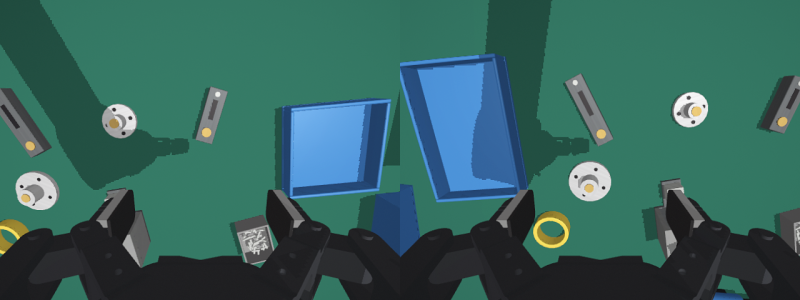

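Probe is hung upright in the stand (collar on the plate, handle top at (240,143) in the zoom). The wrist views show the rails, each with a white end screw (mid at about (347,150), long at about (285,122)) and both trays. Next: measure the rail axes and the tray rims from above.

```bash
cat > tray.py <<'E'
from h import *
F=[np.load(f"r{k}.npy",allow_pickle=True).item() for k in range(4)]
def dots(f):
    h=cv2.cvtColor(f["frame"],cv2.COLOR_BGR2HSV); m=(h[...,1]<40)&(h[...,2]>150)
    return [c for c,s in blobs(m,12,90)]
for nm,a,b,pa,pb,d0 in (("mid",0,1,(329.9,211.4),(348.9,239.2),(347,150)),("long",2,3,(321.2,213.8),(340.6,241.5),(285,122))):
    D=dots(F[a]);c=min(D,key=lambda c:np.linalg.norm(c-d0)); off=np.array(pb)-pa
    D2=dots(F[b]);c2=min(D2,key=lambda q:np.linalg.norm(q-c-off))
    pad,e=tri([F[a],F[b]],[pa,pb]); dt,e2=tri([F[a],F[b]],[c,c2])
    v=onplane(F[a],pa,.026)[0]-onplane(F[a],c,.024)[0]; v2=onplane(F[b],pb,.026)[0]-onplane(F[b],c2,.024)[0]
    print(nm,c,c2,pad.round(4),dt.round(4),e,e2,[(np.degrees(np.arctan2(u[1],u[0])).round(1),np.linalg.norm(u).round(4)) for u in (v,v2)])
o=(np.pi,0,np.pi)
for nm,c in (("obl",(.490,-.366)),("sq",(.499,.373))):
    fs=[];Qs=[]
    for d in (0,.03):
        reach((c[0]+.07,c[1]+d-.015,.40),o); f=grab_frame("wrist")
        h=cv2.cvtColor(f["frame"],cv2.COLOR_BGR2HSV); m=cv2.inRange(h,(100,110,50),(120,255,255))
        m[380:]=0
        u=proj(f,(*c,.006))[0].astype(int)
        n,lab=cv2.connectedComponents(m); M=(lab==lab[u[1],u[0]]).astype(np.uint8)
        hull=cv2.convexHull(cv2.findContours(M,cv2.RETR_EXTERNAL,cv2.CHAIN_APPROX_NONE)[0][0])
        q=cv2.approxPolyDP(hull,8,True).reshape(-1,2).astype(float); P=onplane(f,q,.042)[:,:2]
        G=onplane(f,hull.reshape(-1,2).astype(float),.042)[:,:2].astype(np.float32)
        print(nm,q.tolist(),P.round(3).tolist(),cv2.minAreaRect(G)); fs.append(f);Qs.append(q)
        cv2.imwrite(f"pics/{nm}{d}.png",f["frame"])
    if len(Qs[0])==len(Qs[1])==4: 
        for q in Qs[0]:
            g=proj(fs[1],onplane(fs[0],q,.042))[0]; r=min(Qs[1],key=lambda w:np.linalg.norm(w-g)); print("z",tri(fs,[q,r]))
print(get_time_s())
E
python3 tray.py
```

```text
mid [347.94666667 150.65333333] [367.16176471 180.91176471] [0.4702 0.1581 0.0262] [0.4083 0.1762 0.0238] 5.943443640555764e-06 5.0817159677976806e-05 [(np.float64(-16.3), np.float64(0.0646)), (np.float64(-16.2), np.float64(0.0646))]
long [279.86567164 131.88059701] [301.09230769 163.09230769] [ 0.4925 -0.1487  0.0251] [ 0.4095 -0.1903  0.0233] 6.938445373754387e-05 2.8388890903567603e-05 [(np.float64(26.6), np.float64(0.0927)), (np.float64(26.7), np.float64(0.0926))]
obl [[388.0, 25.0], [394.0, 237.0], [270.0, 246.0], [245.0, 38.0]] [[0.369, -0.309], [0.601, -0.291], [0.613, -0.444], [0.381, -0.462]] ((0.49130570888519287, -0.37584900856018066), (0.23483699560165405, 0.1556875854730606), 4.392230987548828)
obl [[359.0, 24.0], [368.0, 235.0], [245.0, 245.0], [216.0, 36.0]] [[0.369, -0.308], [0.601, -0.29], [0.614, -0.442], [0.381, -0.461]] ((0.4914081394672394, -0.3757917881011963), (0.23501993715763092, 0.1558404564857483), 4.393601417541504)
z (array([ 0.36461719, -0.30684375,  0.02701961]), np.float64(0.00020801051772312268))
z (array([ 0.60354227, -0.28841369,  0.03193938]), np.f
[... 314 characters left out ...]
306], [0.43, 0.292]] ((0.5013092160224915, 0.37757065892219543), (0.15949998795986176, 0.1600676327943802), 5.371251583099365)
sq [[377.0, 64.0], [383.0, 207.0], [254.0, 219.0], [233.0, 78.0]] [[0.415, 0.449], [0.573, 0.463], [0.588, 0.308], [0.43, 0.292]] ((0.5013646483421326, 0.37775918841362), (0.15975125133991241, 0.159800723195076), 5.300302028656006)
z (array([0.41170685, 0.4521113 , 0.02322365]), np.float64(1.5129026152962585e-05))
z (array([0.5720015 , 0.46340714, 0.04211339]), np.float64(0.00047458360230810855))
z (array([0.59058158, 0.30461317, 0.0263617 ]), np.float64(0.0002159579515564142))
z (array([0.42946706, 0.29120391, 0.03916526]), np.float64(0.0003199479957422179))
49.7667
```

```bash
cat > pp.py <<'E'
from h import *
def pick_place(src,syaw,ztcp,dst,dyaw,rel,force=60,pre=.085):
    so=(np.pi,0,syaw);do=(np.pi,0,dyaw)
    reach((*src,.22),so); set_gripper(pre)
    move_straight((*src,ztcp+.03),.15); print("down hit",move_straight((*src,ztcp),.05,stop_force=8))
    z0=get_tool_pos()[2]; set_gripper(0,force); print("grip",get_opening(),get_gripper_force(),get_contact_force())
    move_straight((*src,ztcp+.03),.08); move_straight((*src,.24),.15)
    f=np.array(get_contact_force()); print("lifted",f.round(1),get_opening())
    if get_opening()<.015: print("LOST"); return
    reach((*dst,.24),do); zt=ztcp+.006
    move_straight((*dst,zt+.014),.12); pause(.2)
    hit=move_straight((*dst,zt-.003),.02,stop_force=4); print("place hit",hit,get_tool_pos()[2]-zt,get_contact_force())
    set_gripper(rel); pause(.2); move_straight((*dst,.24),.15); print("t",get_time_s())
def intray(c,yaw,p): 
    cs,sn=np.cos(yaw),np.sin(yaw); return np.array([c[0]+cs*p[0]-sn*p[1],c[1]+sn*p[0]+cs*p[1]])
OB=((.4913,-.3758),np.radians(4.4)); SQ=((.5013,.3777),np.radians(5.3))
E
python3 - <<'E'
from pp import *
print(look(np.array((.4926,-.147)),.026))
d=np.radians
for s,y,p in (((.455,-.1658),206.6,(-46,-25)),((.4436,.1669),163.7,(55,25))):
    print(np.round(inverse_kinematics((*s,.1),(np.pi,0,d(y))),2),np.round(inverse_kinematics((*intray(*OB,np.array(p)/1e3),.1),(np.pi,0,d(184.4))),2), intray(*OB,np.array(p)/1e3))
pick_place((.455,-.1658),d(206.6),.077,intray(*OB,(-.046,-.025)),d(184.4),.055)
E
```

```text
{'top': (array([ 0.4927, -0.1456]), 45), 'scene': (array([ 0.4932, -0.1466]), 37)}
[-0.23  0.28  0.54  2.06 -0.19  0.85  2.45] [ 0.22  0.53  0.55  1.75 -0.33  0.96  2.55] [ 0.44735355 -0.40425539]
[-1.5   0.55  1.25  2.1  -0.65  0.96  1.4 ] [-0.02  0.66  0.71  1.63 -0.48  1.03  2.49] [ 0.54421993 -0.34665413]
down hit False
grip 0.028423187500137156 60.01585006713867 [-1.3372063   0.62621625  6.63194623]
lifted [-1.2  1.3 -2.9] 0.02840238241051184
place hit True 0.00042913637092231727 [-0.65883028  1.09700081  4.5823733 ]
t 60.8917
```

Run:
```python
from pp import *
d=np.radians
print(look(np.array((.4705,.159)),.026))
pick_place((.4436,.1669),d(163.7),.078,intray(*OB,(.055,.025)),d(184.4),.055)
for nm,xy,z in (("big",(.5875,-.167),.038),("small",(.4537,.008),.034)): print(nm,look(np.array(xy),z))
reach((.56,-.30,.40),(np.pi,0,np.pi)); f=grab_frame("wrist"); cv2.imwrite("pics/obl_a.png",f["frame"]); np.save("oa.npy",f,allow_pickle=True)
print([(c.round(1),a,P[:2].round(4)) for z in (.032,.038) for c,a in pads(f,60) for P in onplane(f,c,z)])
```

```text
{'top': (array([0.4703, 0.1609]), 43), 'scene': (array([0.4711, 0.1602]), 48)}
down hit False
grip 0.02903178451597966 60.00264286994934 [-1.75158041 -0.15585344  5.36514271]
lifted [-0.2 -1.1 -1.4] 0.0289220761720118
place hit True 0.0005025925641002765 [-0.04392161  1.42894147  5.60509179]
t 73.075
big {'top': (array([ 0.5866, -0.1664]), 32), 'scene': (array([ 0.5883, -0.1672]), 30)}
small {'top': (array([0.4533, 0.0083]), 32), 'scene': (array([0.4541, 0.0077]), 35)}
[(array([584.6, 112. ]), np.int32(148), array([0.4538, 0.0059])), (array([234.5, 142.3]), np.int32(151), array([ 0.4888, -0.402 ])), (array([284.4, 211.6]), np.int32(123), array([ 0.5715, -0.3455])), (array([426.6, 225.2]), np.int32(113), array([ 0.5887, -0.1682])), (array([546.6, 238.2]), np.int32(109), array([ 0.6054, -0.0134])), (array([584.6, 112. ]), np.int32(148), array([0.4543, 0.0017])), (array([234.5, 142.3]), np.int32(151), array([ 0.4888, -0.4006])), (array([284.4, 211.6]), np.int32(123), array([ 0.5704, -0.3449])), (array([426.6, 225.2]), np.int32(113), array([ 0.5874, -0.17  ])), (array([546.6, 238.2]), np.int32(109), array([ 0.6038, -0.0173]))]
```

View pics/obl_a.png

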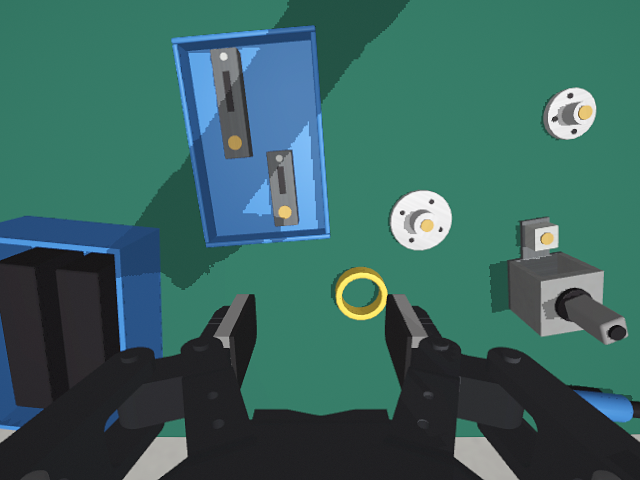

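Oblong tray holds both rails flat and apart, pads up at (234,142) and (285,212). The flanges are at (426,225) and (585,112). On to the flanges.

Run:
```python
from pp import *
d=np.radians; yw=d(140.3)
for nm,xy,z,dst in (("big",(.5875,-.167),.038,(-.028,.028)),("small",(.4538,.0075),.034,(.036,-.036))):
    xy=np.array(xy); L=look(xy,z); print(nm,L)
    if L: xy=np.mean([v[0] for v in L.values()],0)
    pick_place(xy,yw,.087,intray(*SQ,dst),yw,.055,50,.065)
reach((.56,.25,.40),(np.pi,0,np.pi)); f=grab_frame("wrist"); cv2.imwrite("pics/sq_a.png",f["frame"])
T=grab_frame("top"); cv2.imwrite("pics/topE.png",T["frame"])
print([c.round(1) for c,a in pads(T,15,200)],get_contact_force(),get_time_s())
```

```text
big {'top': (array([ 0.5866, -0.1664]), 32), 'scene': (array([ 0.5883, -0.1672]), 30)}
down hit False
grip 0.030385381215651704 49.370259046554565 [-1.69668101  1.09691324  5.40885705]
lifted [-0.7  0.3 -3.4] 0.03059350821147233
place hit True 0.0005194845240108353 [-0.75583603 -1.12537987  5.78346847]
t 84.675
small {'top': (array([0.4533, 0.0083]), 31), 'scene': (array([0.4541, 0.0077]), 35)}
down hit False
grip 0.024422680445875103 48.6785227060318 [-1.42695772  0.06470528  5.57086325]
lifted [ 0.7  0.3 -1.8] 0.02395205718761054
place hit True 0.0005239805612546194 [-1.4439121  -1.16187199  5.64308128]
t 95.1917
[array([328.5, 232.5]), array([482. , 247.4]), array([162.6, 262.9]), array([509.7, 285.4]), array([133.6, 295.4])] [ 0.82715333  1.26202564 -1.23763759] 96.0667
```

View pics/sq_a.png

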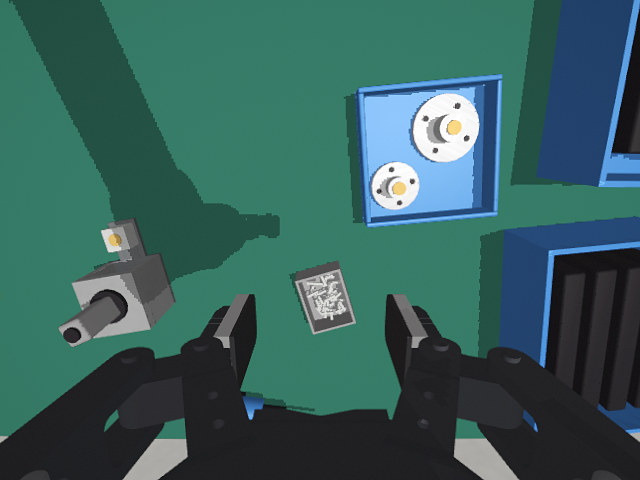

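View pics/topE.png

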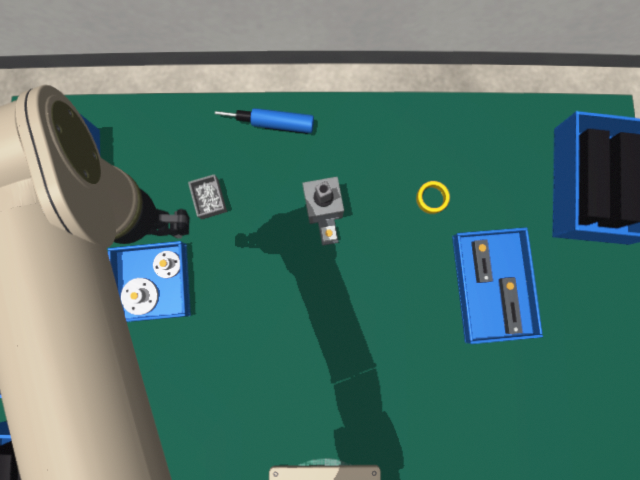

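Both flanges lie flat and apart in the square tray (pads at (453,128) and (399,188) in the wrist view). Both rails are in the oblong tray, the probe is hung, and the screw box and yellow roll look unmoved. Handing in.

```bash
python3 -c "
from rig import *
print(hand_in())"
```

```text
the job is handed in; nothing more can be done
None
```

The job is handed in: the zero block, all four parts present (no short rail) and the zero block again were touched in order. The probe is back in its stand, and the rails and flanges lie flat in their trays, with about 96 s used.

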